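# Shut the vent and start the pump-down

## Robot

A 6-joint arm with a two-finger parallel gripper is mounted at the origin on the work surface. World frame = base frame: x ahead of the robot, y to its left, z up, the work surface at z = 0. Lengths are in m, angles in degrees, forces in N, time in s.
With the tool pointing down it reaches from about 0.3 to 0.75 m from the base axis. Payload 8.5 kg.
Tool frame: the origin (TCP) lies at the very end of the fingers, on their centre line; the grasp point (between the pads) lies 19 mm behind it; z points along the fingers, y is the direction in which the jaws open and shut (so a half turn about z gives the same grasp; the last joint's range is limited). The gripper opens to 85 mm and grips with 20 to 120 N. Pads are 22 mm wide; open, the fingers measure 114 mm over their backs; the gripper's body (76 mm by 85 mm) begins 54 mm behind the grasp point. The pads swing forward as they close: fully open they stand 13 mm farther back than shut.
Start: joints at [56.591, 21.807, 74.336, -0, 83.858, -12.336], TCP at [0.198, 0.513, 0.201] pointing down, gripper open.
Joint ranges: [-178.18, 178.18], [-50.72, 133.34], [12.68, 142.11], [-81.47, 261.47], [9.98, 163.14], [-165.26, 165.26]. Speed limits (degrees/s): [136.94, 136.94, 180, 180, 180, 180].

## Interface

Orientations are given as a 3x3 rotation matrix whose columns are the frame's x, y, z axes.
In Python, from rig import observe, get_image, calibration, close_job gives the robot as it stands.
- The arm moves only by the tool servo_tool, never from a script. Its argument "commands" is a list of rows, each an object with "delta_rot": the turn, a rotation vector about the world's x, y, z in units of 6 degrees (1.0 is 6 degrees), a list of three; "travel": the shift along the world's x, y, z in units of 30 mm (1.0 is 30 mm), a list of three; "fingers": the closure in counts, from 0 (fully open) to 255 (shut). A call has 1 to 8 rows; each row shifts and turns the pose as measured when the row begins; what a row does not reach is not made up. A row lasts 1/10 s, in which the tool goes at most 50 mm and 8.59 degrees, less where a joint would pass 70% of its speed; a pose out of reach is approached as far as the arm can. A call is refused whole if a number of a shift passes 1 or a number of a turn 1, either way. A call with a gripper value outside its range is refused whole. The fingers move at their own pace and stop on an object; "squeeze" is the grip in N (left out, the last holds). Time passes only in rows, so rows that do not move let the fingers close. It gives the time, the measured TCP pose, the force and the opening at its end, in the units of the state.
- observe(): the state, without advancing time (a new reading comes with each control period).
- get_image(name): name is "side" or "top" or "wrist"; returns the picture (400x640x3 uint8, red, green, blue); there is no depth.
- calibration(name): a dict with "camera_matrix" (3x3 intrinsics, pixels), "position" and "rotation" of the camera in the world; the wrist camera has in their place "hand_eye" (4x4, takes a point from camera to tool coordinates, whose origin is the TCP and whose axes are the flange's). Camera axes: x right, y down, z forward; pixel columns grow to the right and rows downward; lengths in m; the calibration is good to about 2 mm. A picture is of the moment at which its call begins: read the wrist's pose just before it. calibration takes no time and is no camera call.
- close_job(): hands the job in, once; it reports no verdict.
The state is a dict: "time_s": time; "q": joint angles; "qvel": joint speeds; "joint_efforts": joint torques, N m; "position": TCP position; "tool_rot": TCP orientation; "ft_force": force on the tool from outside, world axes, zero at the start; "wrist_torque": the same for the moment, N m; "grip_width": finger opening in m.
Only numpy, scipy, OpenCV 4.12 (cv2) and the standard library are available. Lean on these libraries where they do the work, as an engineer would, in place of code of your own. Each camera call takes 0.05 s, during which the arm holds its last target.

## Task

Start pumping down the glass sample tube: with the fingertips, gently push the lever of the vent valve (its branch ends in the short ribbed silencer) round until it stands square across its branch, against its stop; then press the start button (the plain flat-topped round one, not the mushroom) lightly all the way in, let it spring back, and withdraw. Leave the sample valve open, do not touch the other three fittings in the button row, and leave the loose things where they are.

Things in the scene. Friction and masses are not known exactly. Their poses are not given: they have to be found in the camera images.
- pump_set: Fixed plywood board, 18 mm thick, with a white vacuum pump on its right and a level 25 mm steel tube across it, 75 mm above the desk. Two like valves, vent and sample, branch off the tube side by side, 150 mm apart; either may be the left one. Near them nothing but levers and hubs (18 mm thick) is over 95 mm above the desk. Origin: under the tube, midway between the valves.
- station: Push-button station: fixed grey and white plastic box, 92 by 242 mm, 65 mm tall, lying flat on the desk. On its top are four fittings in a row along its y axis, 52 mm apart: start button, stop button, selector switch, lamp. Their order differs from start to start. Origin at the middle of its underside.
- vent_valve: Vent valve: small steel ball valve whose branch ends in a short ribbed, tapered silencer (24 mm thick, open to the air, no glass tube). Origin on the vertical axis of its lever, 75 mm above the desk, in the 34 mm wide valve body; x points along the level branch to its free end (roughly away from the robot), z up.
- vent_lever_end (a point): Free end of the vent valve's lever (middle of the end, at the top face): 98 mm from the lever's axis, 121 mm above the desk. The lever is a level bar; its black sleeve, 16 mm wide, spans 109 to 121 mm above the desk and 30 to 98 mm from the axis.
- vent_lever (a joint): Vent lever's angle (rad). 0: in line with the branch, pointing to its free end (open); grows counter-clockwise seen from above to a firm stop at 1.571: square across the branch (shut), pointing left as seen from the robot. Starts up to 0.35 off open. It stays where it is left; turning it takes about 3 N at 75 mm from the axis.
- sample_valve: Sample valve: the same valve with the same lever, but its branch ends in a knurled coupling with a clear glass tube, 12 mm thick, that sticks out 125 mm. Origin and axes as for the vent valve. Its lever starts in line with its branch (open) and has to stay so.
- sample_lever_end (a point): Free end of the sample valve's lever, 98 mm from its axis, 121 mm above the desk.
- start_unit: The start button's fitting. Origin at the middle of the underside of its steel bezel (37 mm across, 6 mm tall), 65 mm above the desk, z up. It is one of the four fittings on the push-button station.
- start_top (a point): Centre of the flat top of the start button, a plain black cylinder 30 mm across that stands 14 mm above its bezel, its top 85 mm above the desk.
- start (a joint): How far the start button is pressed (m): 0 out, 0.006 fully in, straight down. A spring pushes it out: about 1.5 N to begin moving, about 5 N fully in.
- stop_unit: The stop button's fitting: black domed mushroom head, 40 mm across, top 95 mm above the desk. Origin as for the start button's fitting.
- stop (a joint): How far the stop button is pressed (m): 0 out, 0.006 fully in.
- selector_unit: The selector switch: a black bar 34 mm long and 9 mm wide on a round base, top 92 mm above the desk, its bar within 45 degrees of square to the row. Origin as for the start button's fitting.
- selector_end (a point): Outer upper end of the selector switch's bar.
- lamp_unit: The indicator lamp: a clear lens 28 mm across, rounded top 87 mm above the desk. Origin as for the start button's fitting.
- jar: Bystander: brown glass jar with a black lid, 60 mm across, 75 mm tall, on the desk behind the push-button station. Origin at the middle of its underside.
- tape: Bystander: roll of paper tape lying flat, 90 mm across, 24 mm tall, behind the push-button station. Origin at the middle of its underside.
- weighing_bottle: Bystander: small clear glass bottle, 38 mm across, 45 mm tall, on the plywood board. Origin at the middle of its underside.
- clamp: Bystander: loose aluminium vacuum-pipe clamp (a ring with a wing nut), about 75 by 60 mm, 16 mm tall, lying on the plywood board between the two branches. Origin at the middle of its underside.
- flange: Bystander: steel blanking plug, 40 mm across, 22 mm tall, on the desk between the push-button station and the plywood board. Origin at the middle of its underside.
- beaker: Bystander: glass beaker with rods standing in it, 70 mm across, rods up to 190 mm, towards the back of the desk. Origin at the middle of its underside.
- wrench: Bystander: steel open-ended wrench, 170 mm long, lying on the desk on the robot's side of the push-button station. Origin at the underside of the tool.

How it is judged:
By the outcome, as a careful person would: the job done as asked, in the order asked, and still so for the second after the job is handed in, with the robot touching nothing.
It also fails if it takes over 51 s, if anything falls off the work surface, if the arm or the gripper's body presses on something with over 40 N, if the wrist force passes 120 N, or if a joint passes its speed limit or range.

## Working session

There is one attempt and no reset: what is moved stays moved. The work goes in short steps, Python scripts to look and compute and a tool call to move; the robot and the scene stay as the last step left them, time stands still between calls to the robot, and variables do not carry over. Pictures are saved under pics/ and viewed, and the job is handed in when it is done.

Besides the shell and the picture viewer there is one more tool, called after "Call:" as name(argument=value, ...), one argument or row to a line, values as JSON. servo_tool: Moves the arm, as the interface text tells. Its arguments: {"type":"object","properties":{"commands":{"type":"array","items":{"type":"object","properties":{"delta_rot":{"type":"array","items":{"type":"number"}},"travel":{"type":"array","items":{"type":"number"}},"fingers":{"type":"number"}}}},"squeeze":{"type":"number"}},"required":["commands"]}

```bash
mkdir -p pics; python3 - <<'E'
from rig import observe,get_image,calibration
import cv2
s=observe();print(s)
for n in ['top','side','wrist']:
    c=calibration(n);print(n,c)
    cv2.imwrite(f'pics/{n}0.png',get_image(n)[:,:,::-1])
E
```

```text
{'time_s': 0.0, 'q': array([ 5.65911971e+01,  2.18404296e+01,  7.43851058e+01,  7.58974189e-04,
        8.38580031e+01, -1.23346011e+01]), 'qvel': array([-0.04137294, -0.10899402, -0.01504057,  0.06647456,  0.07272115,
        0.03762955]), 'joint_efforts': array([ 4.14360038e-04, -4.48448145e+01, -2.31283665e+01, -1.11416939e-04,
        4.58521143e-03,  9.90382006e-06]), 'position': array([0.19756496, 0.51292979, 0.20071499]), 'tool_rot': array([[-9.33114888e-01,  3.59577450e-01, -8.13793513e-04],
       [ 3.59578225e-01,  9.33114160e-01, -1.20985015e-03],
       [ 3.24327419e-04, -1.42155161e-03, -9.99998937e-01]]), 'ft_force': array([ 0.0782161 , -0.08741563,  0.62660168]), 'wrist_torque': array([-0.03526884,  0.00794499, -0.04531546]), 'grip_width': 0.0854530680485184}
top {'camera_matrix': array([[500.82997885,   0.        , 320.8934197 ],
       [  0.        , 500.82997885, 197.86038468],
       [  0.        ,   0.        ,   1.        ]]), 'position': array([0.38338518, 0.03327321, 1.09357609]), 'rotation': array([[ 0.01146642, -0.981387  ,  0.19169787],
       [-0.99992989, 
[... 305 characters left out ...]
957512]), 'rotation': array([[ 0.81208019, -0.31558143,  0.49085041],
       [-0.58318091, -0.40915424,  0.70177833],
       [-0.02063469, -0.85615487, -0.51630712]])}
wrist {'camera_matrix': array([[355.34470899,   0.        , 316.35457202],
       [  0.        , 355.34470899, 201.84571074],
       [  0.        ,   0.        ,   1.        ]]), 'hand_eye': array([[ 1.95890692e-04, -9.50918599e-01, -3.09441078e-01,
         8.05355329e-02],
       [ 9.99999856e-01,  3.41066003e-04, -4.15055888e-04,
         4.97655324e-04],
       [ 5.00224195e-04, -3.09440952e-01,  9.50918528e-01,
        -1.71702932e-01],
       [ 0.00000000e+00,  0.00000000e+00,  0.00000000e+00,
         1.00000000e+00]])}
```

View pics/top0.png

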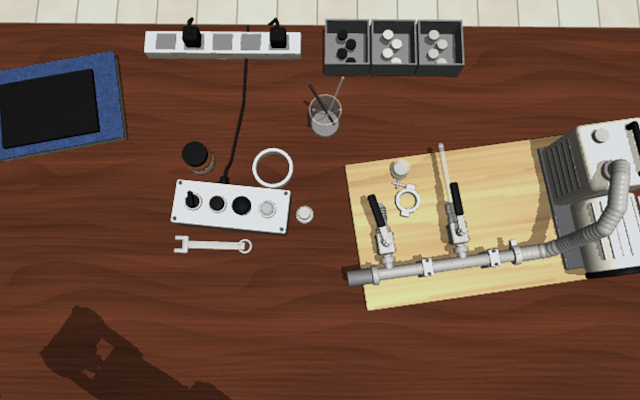

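View pics/side0.png

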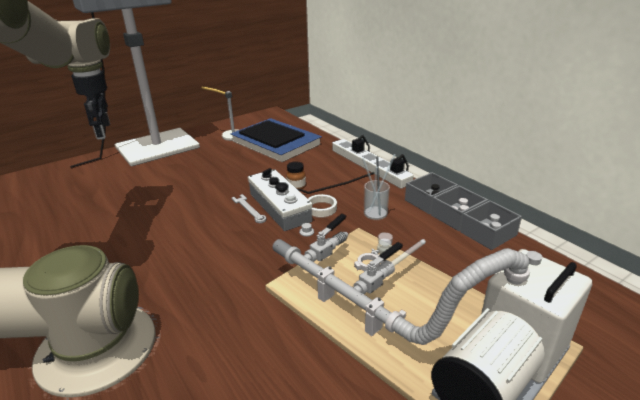

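View pics/wrist0.png

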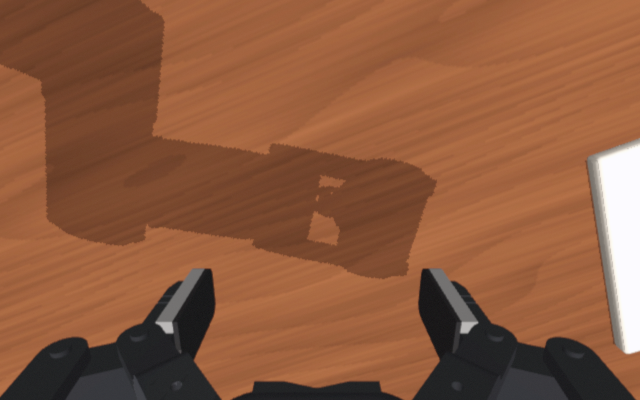

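```bash
python3 - <<'E'
import cv2
t=cv2.imread('pics/top0.png');s=cv2.imread('pics/side0.png')
cv2.imwrite('pics/a.png',cv2.resize(t[170:245,165:320],None,fx=5,fy=5,interpolation=cv2.INTER_CUBIC))
cv2.imwrite('pics/b.png',cv2.resize(t[135:290,340:500],None,fx=4,fy=3.8,interpolation=cv2.INTER_CUBIC))
cv2.imwrite('pics/c.png',cv2.resize(s[150:300,235:440],None,fx=3.9,fy=3.9,interpolation=cv2.INTER_CUBIC))
E
```

```text
(no output)
```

View pics/a.png

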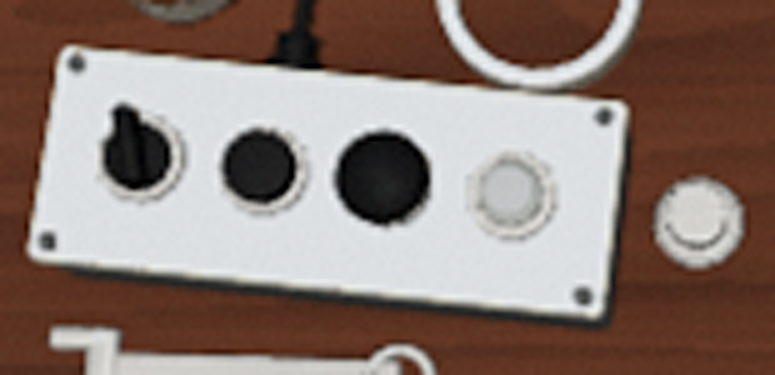

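View pics/b.png

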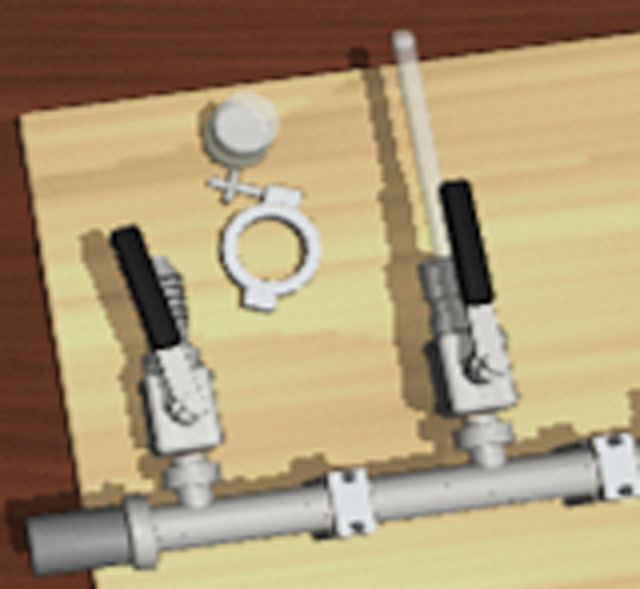

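View pics/c.png

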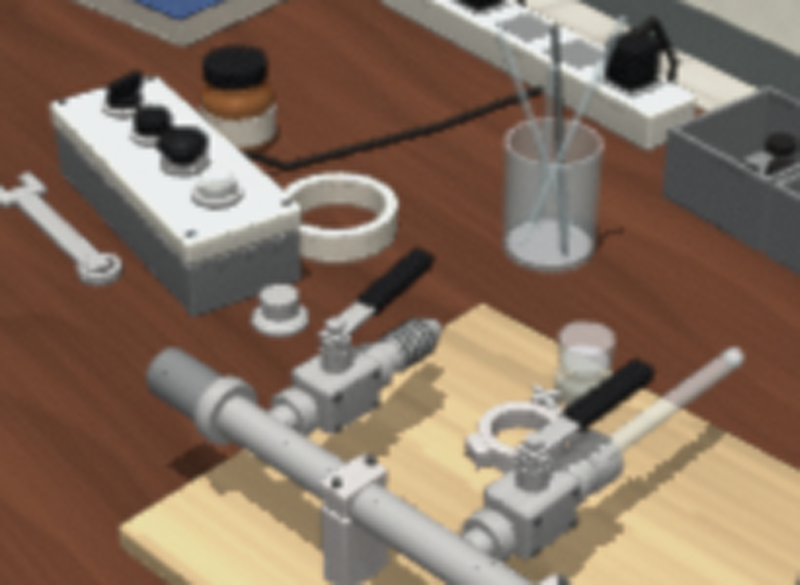

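```bash
cat > h.py <<'E'
import numpy as np
from rig import calibration
def ray(n,uv,z):
    c=calibration(n);d=c['rotation']@np.linalg.inv(c['camera_matrix'])@np.array([*uv,1.]);p=c['position']
    return p+d*(z-p[2])/d[2]
def proj(n,P):
    c=calibration(n);q=c['rotation'].T@(np.asarray(P)-c['position']);q=c['camera_matrix']@q;return q[:2]/q[2]
E
python3 - <<'E'
from h import *
P={}
for k,uv,z in [('start',(217,203),.085),('mush',(241.3,205.6),.093),('lamp',(267,208),.085),('sel',(192.5,201),.08),('vend',(371.8,195.3),.121),('vhub',(385,242.4),.118),('send',(453.8,183.2),.121),('shub',(460.8,231.8),.118),('tubeend',(388,262),.0875),('flange',(305,214),.022),('jar',(195,152),.075),
 ('tubeL',(378,268),.0875),('tubeR',(488,257),.0875)]:
    P[k]=ray('top',uv,z);print(k,P[k].round(4), proj('side',P[k]).round(1))
d=lambda a,b:np.linalg.norm((P[a]-P[b])[:2])
print(d('vend','vhub'),d('send','shub'),d('vhub','shub'),d('start','mush'),d('mush','lamp'),d('start','sel'))
E
```

```text
start [0.5673 0.2513 0.085 ] [272.4 179.6]
mush [0.561  0.1999 0.093 ] [279.6 184.7]
lamp [0.5581 0.1484 0.085 ] [288.6 194.8]
sel [0.5719 0.3031 0.08  ] [265. 174.]
vend [ 0.5796 -0.0624  0.121 ] [342.4 214.6]
vhub [ 0.4868 -0.0877  0.118 ] [317.  234.2]
send [ 0.6059 -0.2256  0.121 ] [398.3 243.1]
shub [ 0.5092 -0.2362  0.118 ] [367.6 263.8]
tubeend [ 0.4509 -0.0969  0.0875] [306.6 252.9]
flange [0.5567 0.0729 0.022 ] [304.5 226.5]
jar [0.6781 0.3055 0.075 ] [294.5 165.3]
tubeL [ 0.4388 -0.0769  0.0875] [297.2 250.5]
tubeR [ 0.4631 -0.2969  0.0875] [369.5 301.1]
0.09618976259249896 0.09727295454435458 0.15024678320346488 0.05175555060790886 0.051528563365764814 0.05202133293262515
```

Call:
servo_tool(
  commands=[
    {"travel": [0.55, -0.93, 0], "delta_rot": [0, 0, -0.4], "fingers": 255},
    {"travel": [0.55, -0.93, 0], "delta_rot": [0, 0, -0.4], "fingers": 255},
    {"travel": [0.55, -0.93, 0], "delta_rot": [0, 0, -0.4], "fingers": 255},
    {"travel": [0.55, -0.93, 0], "delta_rot": [0, 0, -0.4], "fingers": 255},
    {"travel": [0.55, -0.93, 0], "delta_rot": [0, 0, -0.4], "fingers": 255},
    {"travel": [0.55, -0.93, 0], "delta_rot": [0, 0, -0.4], "fingers": 255},
    {"travel": [0.55, -0.93, 0], "delta_rot": [0, 0, -0.4], "fingers": 255},
    {"travel": [0.55, -0.93, 0], "delta_rot": [0, 0, -0.4], "fingers": 255},
  ],
  squeeze=40,
)

```text
time_s: 0.95
position: [0.3305, 0.2831, 0.1987]
tool_rot: [[-0.759, 0.651, -0.004], [0.651, 0.759, -0.002], [0.002, -0.004, -1.0]]
ft_force: [0.1, -0.4, 0.0]
grip_width: 0.0003
```

Call:
servo_tool(
  commands=[
    {"travel": [0.56, -0.92, 0], "delta_rot": [0, 0, -0.42], "fingers": 255},
    {"travel": [0.56, -0.92, 0], "delta_rot": [0, 0, -0.42], "fingers": 255},
    {"travel": [0.56, -0.92, 0], "delta_rot": [0, 0, -0.42], "fingers": 255},
    {"travel": [0.56, -0.92, 0], "delta_rot": [0, 0, -0.42], "fingers": 255},
    {"travel": [0.56, -0.92, 0], "delta_rot": [0, 0, -0.42], "fingers": 255},
    {"travel": [0.56, -0.92, 0], "delta_rot": [0, 0, -0.42], "fingers": 255},
    {"travel": [0.56, -0.92, 0], "delta_rot": [0, 0, -0.42], "fingers": 255},
    {"travel": [0.56, -0.92, 0], "delta_rot": [0, 0, -0.42], "fingers": 255},
  ],
)

```text
time_s: 1.75
position: [0.468, 0.0519, 0.198]
tool_rot: [[-0.474, 0.88, -0.006], [0.88, 0.474, -0.0], [0.003, -0.006, -1.0]]
ft_force: [0.4, -0.3, -0.5]
grip_width: 0.0002
```

Call:
servo_tool(
  commands=[
    {"travel": [0.56, -0.92, 0], "delta_rot": [0, 0, -0.42], "fingers": 255},
    {"travel": [0.56, -0.92, 0], "delta_rot": [0, 0, -0.42], "fingers": 255},
    {"travel": [0.56, -0.92, 0], "delta_rot": [0, 0, -0.42], "fingers": 255},
    {"travel": [0.56, -0.92, 0], "delta_rot": [0, 0, -0.42], "fingers": 255},
    {"travel": [0.4, -0.7, 0], "delta_rot": [0, 0, -0.42], "fingers": 255},
    {"travel": [0, 0, 0], "delta_rot": [0, 0, 0], "fingers": 255},
  ],
)

```text
time_s: 2.35
position: [0.5504, -0.0888, 0.196]
tool_rot: [[-0.257, 0.966, -0.009], [0.966, 0.257, 0.002], [0.005, -0.008, -1.0]]
ft_force: [0.5, 1.4, -0.1]
grip_width: 0.0
```

```bash
python3 - <<'E'
from rig import *
import cv2
s=observe();print(s['position'],s['tool_rot'].round(3).tolist(),s['ft_force'],s['time_s'])
cv2.imwrite('pics/w1.png',get_image('wrist')[:,:,::-1])
E
```

```text
[ 0.5504197  -0.08876234  0.19597093] [[-0.257, 0.966, -0.009], [0.966, 0.257, 0.002], [0.005, -0.008, -1.0]] [ 0.46801545  1.39816504 -0.12210083] 2.35
```

View pics/w1.png

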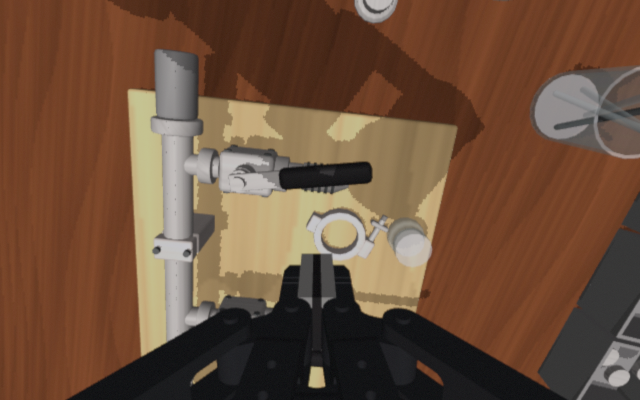

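```bash
python3 - <<'E'
from h import *
from rig import observe
c=calibration('wrist');H=c['hand_eye'];s=observe()
p=s['position']+s['tool_rot']@H[:3,3];R=s['tool_rot']@H[:3,:3]
for n,uv,z in [('end',(371,172),.121),('hub',(243,175),.118)]:
    d=R@np.linalg.inv(c['camera_matrix'])@[*uv,1.];print(n,p+d*(z-p[2])/d[2])
E
```

```text
end [ 0.58001369 -0.05578062  0.121     ]
hub [ 0.49207228 -0.08255185  0.118     ]
```

Call:
servo_tool(
  commands=[
    {"travel": [0.25, -0.25, -0.5], "delta_rot": [0, 0, 0], "fingers": 255},
    {"travel": [0.2, -0.25, -0.8], "delta_rot": [0, 0, 0], "fingers": 255},
    {"travel": [0, 0, -0.8], "delta_rot": [0, 0, 0], "fingers": 255},
    {"travel": [0, 0, -0.6], "delta_rot": [0, 0, 0], "fingers": 255},
    {"travel": [0, 0, -0.15], "delta_rot": [0, 0, 0], "fingers": 255},
    {"travel": [0, 0, 0], "delta_rot": [0, 0, 0], "fingers": 255},
  ],
)

```text
time_s: 3.0
position: [0.5623, -0.0992, 0.1039]
tool_rot: [[-0.266, 0.964, -0.012], [0.964, 0.266, 0.004], [0.007, -0.01, -1.0]]
ft_force: [-0.5, 0.2, 0.1]
grip_width: 0.0
```

Call:
servo_tool(
  commands=[
    {"travel": [0.03, 0.22, 0.01], "delta_rot": [0, 0, 0.6], "fingers": 255},
    {"travel": [0.01, 0.22, 0.01], "delta_rot": [0, 0, 0.83], "fingers": 255},
    {"travel": [-0.01, 0.22, 0.01], "delta_rot": [0, 0, 0.83], "fingers": 255},
    {"travel": [-0.03, 0.22, 0.01], "delta_rot": [0, 0, 0.83], "fingers": 255},
    {"travel": [-0.05, 0.21, 0.01], "delta_rot": [0, 0, 0.83], "fingers": 255},
    {"travel": [-0.07, 0.21, 0.01], "delta_rot": [0, 0, 0.83], "fingers": 255},
  ],
)

```text
time_s: 3.6
position: [0.5606, -0.0582, 0.1103]
tool_rot: [[-0.709, 0.705, -0.005], [0.705, 0.709, -0.003], [0.001, -0.006, -1.0]]
ft_force: [0.3, 0.5, -0.2]
grip_width: -0.0001
```

```bash
cat > look.py <<'E'
import sys
from rig import *
import cv2,numpy as np
s=observe();print(s['position'],s['tool_rot'].round(3).tolist(),s['ft_force'],s['time_s'])
a=get_image('wrist')[:,:,::-1]
t=get_image('side')[:,:,::-1][150:300,235:440]
t=cv2.resize(t,None,fx=2.6,fy=2.6)[:390]
o=np.zeros((400+0,640,3),np.uint8);cv2.imwrite(f'pics/{sys.argv[1]}w.png',a);cv2.imwrite(f'pics/{sys.argv[1]}s.png',t)
E
python3 look.py 2
```

```text
[ 0.5605568  -0.05817784  0.11028989] [[-0.709, 0.705, -0.005], [0.705, 0.709, -0.003], [0.001, -0.006, -1.0]] [ 0.3450848   0.49634919 -0.19764962] 3.6
```

View pics/2w.png

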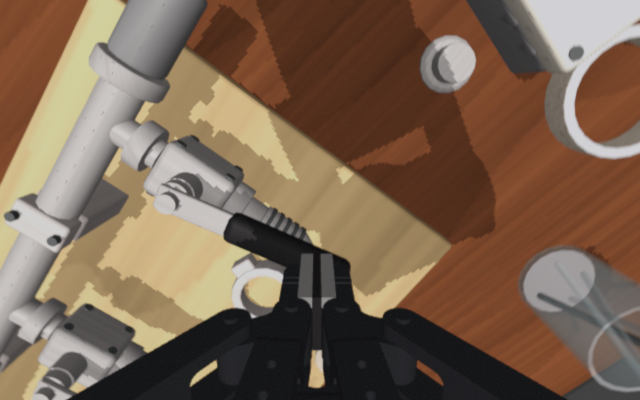

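View pics/2s.png

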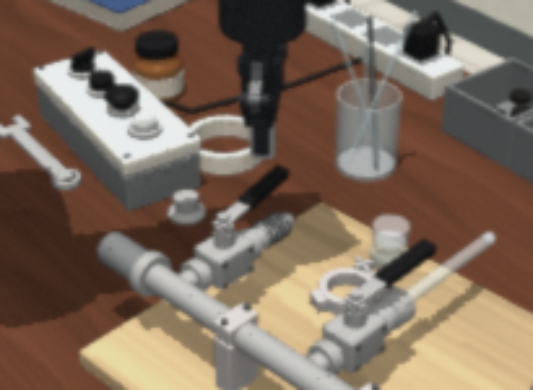

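```bash
python3 - <<'E'
from h import *
for z in (.1103,.121,.135): print(proj('side',[.5606,-.0582,z]),proj('top',[.5606,-.0582,z]))
print(proj('side',[.58,-.06,.121]))
import cv2
from rig import *
t=get_image('top')[:,:,::-1];cv2.imwrite('pics/3t.png',cv2.resize(t[135:290,340:500],None,fx=4,fy=3.8,interpolation=cv2.INTER_CUBIC))
t=get_image('side')[:,:,::-1];cv2.imwrite('pics/3s.png',cv2.resize(t[150:260,290:400],None,fx=5,fy=5,interpolation=cv2.INTER_CUBIC))
print(observe()['position'],observe()['ft_force'])
E
```

```text
[335.07522187 220.21426234] [369.24704444 205.68353892]
[335.05774649 216.47839166] [369.7449449  204.72671357]
[335.03461159 211.53263465] [370.41261257 203.44364317]
[341.94680101 214.10039608]
[ 0.56045732 -0.05864772  0.10990243] [-0.38217683 -1.24334389 -0.67555357]
```

View pics/3s.png

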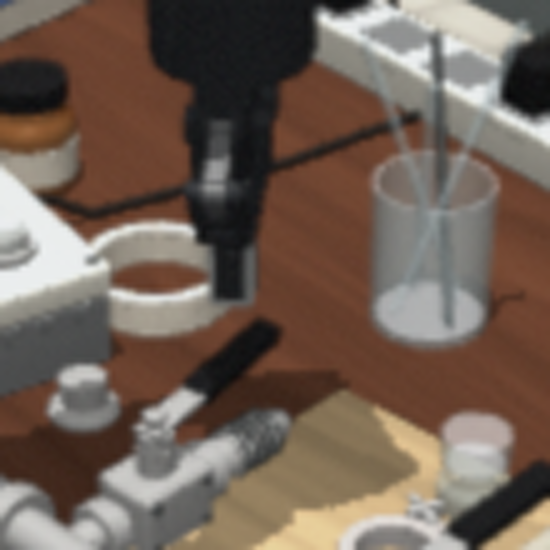

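View pics/3t.png

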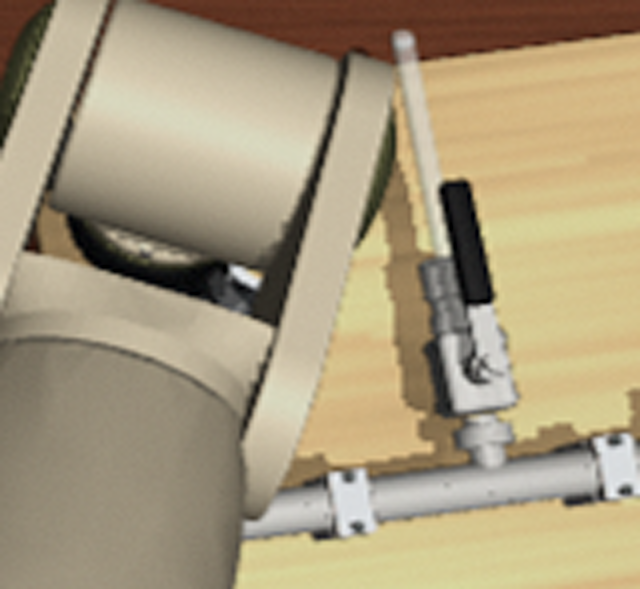

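```bash
python3 - <<'E'
import cv2
t=cv2.imread('pics/top0.png');w=cv2.imread('pics/w1.png')
cv2.imwrite('pics/d1.png',cv2.resize(t[150:320,335:445],None,fx=4,fy=3.5,interpolation=cv2.INTER_CUBIC))
cv2.imwrite('pics/d2.png',cv2.resize(w[0:280,120:470],None,fx=2.1,fy=2.1,interpolation=cv2.INTER_CUBIC))
E
```

```text
(no output)
```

View pics/d1.png

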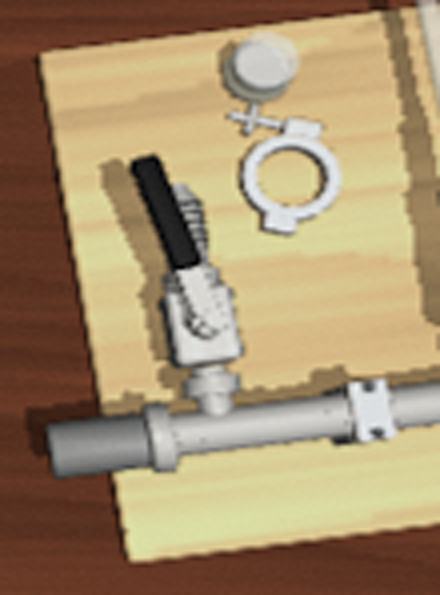

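View pics/d2.png

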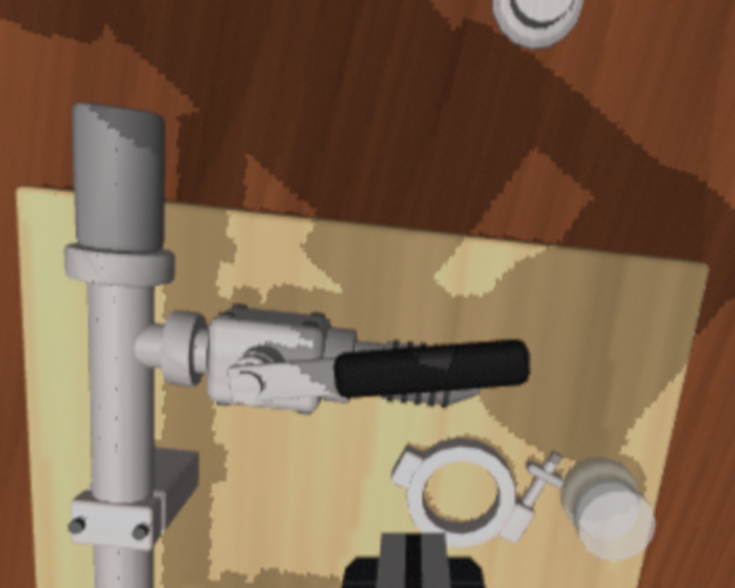

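```bash
cat > pnp.py <<'E'
from h import *
import cv2
from scipy.spatial.transform import Rotation as Ro
pts=[((345,165.1),(456.7,127.1),.018),((367.5,310.6),(128.6,89.5),.018),((371.8,195.3),(371,172),.121),((386.2,242.9),(239,181),.121),((305,214),(376,2.4),.018),((407.5,200.9),(340,234.3),.034)]
W=np.array([ray('top',a,z) for a,_,z in pts]);U=np.array([b for _,b,_ in pts],float)
c=calibration('wrist');H=c['hand_eye']
ok,rv,tv=cv2.solvePnP(W,U,c['camera_matrix'],None)
R=cv2.Rodrigues(rv)[0].T;p=-R@tv[:,0]
print('cam',p, (cv2.projectPoints(W,rv,tv,c['camera_matrix'],None)[0][:,0]-U).round(1).tolist())
tool=np.array([[-0.257,.966,-.009],[.966,.257,.002],[.005,-.008,-1]])
p0=np.array([.5504,-.0888,.196])+tool@H[:3,3];print('cam by report',p0)
T=R@H[:3,:3].T;print(T.round(3));print('tcp',p-T@H[:3,3])
E
python3 pnp.py
```

```text
cam [ 0.52185896 -0.01713341  0.37529031] [[-1.6, 0.3], [1.1, 1.4], [1.3, 2.9], [-0.2, -2.9], [-0.4, -2.3], [-0.5, 0.9]]
cam by report [ 0.5312032  -0.01125484  0.36810408]
[[-0.257  0.966  0.009]
 [ 0.966  0.257  0.016]
 [ 0.013  0.013 -1.   ]]
tcp [ 0.54412107 -0.09233086  0.20256822]
```

Call:
servo_tool(
  commands=[
    {"travel": [0.05, -0.5, 0], "delta_rot": [0, 0, -1], "fingers": 255},
    {"travel": [0.05, -0.5, 0], "delta_rot": [0, 0, -1], "fingers": 255},
    {"travel": [0.05, -0.4, 0], "delta_rot": [0, 0, -1], "fingers": 255},
    {"travel": [0, -0.1, 0], "delta_rot": [0, 0, -1], "fingers": 255},
    {"travel": [0, 0, 0], "delta_rot": [0, 0, -0.8], "fingers": 255},
    {"travel": [0, 0, 0], "delta_rot": [0, 0, 0], "fingers": 255},
  ],
)

```text
time_s: 4.4
position: [0.5661, -0.1077, 0.1111]
tool_rot: [[-0.244, 0.97, -0.004], [0.97, 0.244, -0.002], [-0.001, -0.004, -1.0]]
ft_force: [0.1, 0.3, -0.2]
grip_width: -0.0003
```

```bash
cat > look.py <<'E'
import sys
from h import *
from rig import *
import cv2,numpy as np
s=observe();print(s['position'].round(4),s['tool_rot'].round(3).tolist(),s['ft_force'].round(2),s['time_s'])
a=get_image('wrist')[:,:,::-1]
x,y=[int(v) for v in sys.argv[2:4]]
t=cv2.resize(get_image('side')[:,:,::-1][y:y+100,x:x+110],None,fx=4,fy=4,interpolation=cv2.INTER_CUBIC)
print('tcp side',proj('side',s['position']))
cv2.imwrite(f'pics/{sys.argv[1]}.png',np.hstack([a[:,140:500],t]))
E
python3 look.py 4 290 160
```

```text
[ 0.5661 -0.1077  0.1111] [[-0.244, 0.97, -0.004], [0.97, 0.244, -0.002], [-0.001, -0.004, -1.0]] [ 0.14  0.26 -0.16] 4.4
tcp side [349.88419141 228.53527715]
```

View pics/4.png

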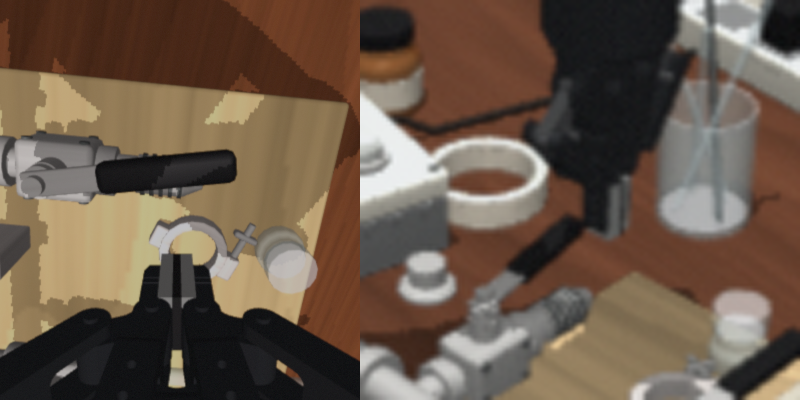

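Call:
servo_tool(
  commands=[
    {"travel": [0, 0.1, -0.3], "delta_rot": [0, 0, 0], "fingers": 255},
    {"travel": [0, 0.05, -0.4], "delta_rot": [0, 0, 0], "fingers": 255},
    {"travel": [0, 0, -0.25], "delta_rot": [0, 0, 0], "fingers": 255},
    {"travel": [0, 0, 0], "delta_rot": [0, 0, 0], "fingers": 255},
  ],
)

```text
time_s: 4.9
position: [0.5656, -0.1019, 0.0796]
tool_rot: [[-0.251, 0.968, -0.005], [0.968, 0.251, -0.002], [-0.0, -0.005, -1.0]]
ft_force: [-0.4, -0.2, 0.4]
grip_width: -0.0001
```

```bash
python3 look.py 5 290 160
```

```text
[ 0.5656 -0.1019  0.0796] [[-0.251, 0.968, -0.005], [0.968, 0.251, -0.002], [-0.0, -0.005, -1.0]] [-0.44 -0.18  0.42] 4.9
tcp side [348.0205769  238.45618284]
```

View pics/5.png

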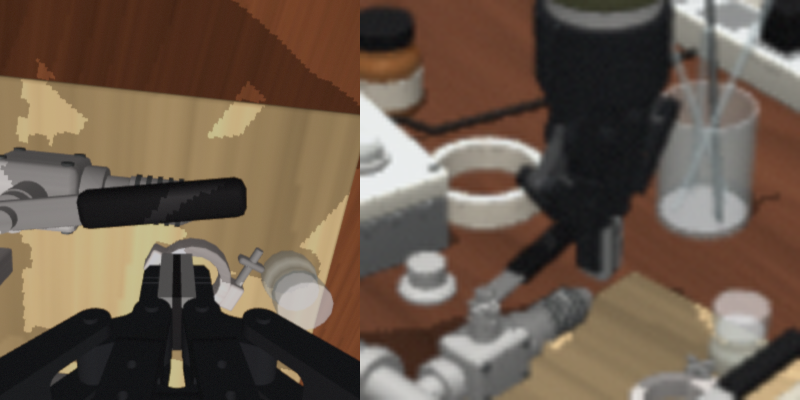

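Call:
servo_tool(
  commands=[
    {"travel": [0, 0.2, -0.1], "delta_rot": [0, 0, 0], "fingers": 255},
    {"travel": [0, 0.2, -0.05], "delta_rot": [0, 0, 0], "fingers": 255},
    {"travel": [0, 0.2, 0], "delta_rot": [0, 0, 0], "fingers": 255},
    {"travel": [-0.02, 0.2, 0], "delta_rot": [0, 0, 0.7], "fingers": 255},
    {"travel": [-0.04, 0.2, 0], "delta_rot": [0, 0, 0.8], "fingers": 255},
  ],
)

```text
time_s: 5.5
position: [0.5648, -0.0718, 0.0768]
tool_rot: [[-0.403, 0.915, -0.001], [0.915, 0.403, -0.006], [-0.005, -0.004, -1.0]]
ft_force: [0.4, -4.3, -1.3]
grip_width: 0.0
```

```bash
python3 look.py 6 290 160
```

```text
[ 0.5648 -0.0718  0.0768] [[-0.403, 0.915, -0.001], [0.915, 0.403, -0.006], [-0.005, -0.004, -1.0]] [ 0.41 -4.34 -1.3 ] 5.5
tcp side [339.9260749 233.648626 ]
```

View pics/6.png

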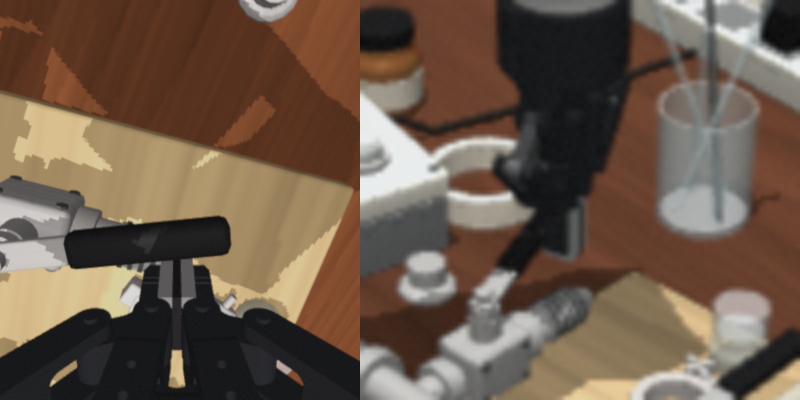

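Call:
servo_tool(
  commands=[
    {"travel": [-0.05, 0.22, 0], "delta_rot": [0, 0, 0.83], "fingers": 255},
    {"travel": [-0.07, 0.22, 0], "delta_rot": [0, 0, 0.83], "fingers": 255},
    {"travel": [-0.09, 0.21, 0], "delta_rot": [0, 0, 0.83], "fingers": 255},
    {"travel": [-0.1, 0.2, 0], "delta_rot": [0, 0, 0.83], "fingers": 255},
    {"travel": [-0.12, 0.19, 0], "delta_rot": [0, 0, 0.83], "fingers": 255},
    {"travel": [-0.14, 0.18, 0], "delta_rot": [0, 0, 0.83], "fingers": 255},
  ],
)

```text
time_s: 6.2
position: [0.5499, -0.0368, 0.0782]
tool_rot: [[-0.807, 0.591, 0.009], [0.591, 0.807, -0.01], [-0.014, -0.003, -1.0]]
ft_force: [1.5, -3.7, -0.7]
grip_width: -0.0001
```

Call:
servo_tool(
  commands=[
    {"travel": [-0.15, 0.17, 0], "delta_rot": [0, 0, 0.83], "fingers": 255},
    {"travel": [-0.17, 0.15, 0], "delta_rot": [0, 0, 0.83], "fingers": 255},
    {"travel": [-0.18, 0.13, 0], "delta_rot": [0, 0, 0.83], "fingers": 255},
    {"travel": [-0.2, 0.12, 0], "delta_rot": [0, 0, 0.83], "fingers": 255},
    {"travel": [-0.21, 0.1, 0], "delta_rot": [0, 0, 0.83], "fingers": 255},
    {"travel": [-0.22, 0.08, 0], "delta_rot": [0, 0, 0.83], "fingers": 255},
  ],
)

```text
time_s: 6.8
position: [0.5198, -0.0144, 0.0797]
tool_rot: [[-0.994, 0.104, 0.026], [0.104, 0.995, -0.004], [-0.026, -0.002, -1.0]]
ft_force: [2.9, -0.4, -2.4]
grip_width: 0.0003
```

```bash
python3 look.py 7 270 160
```

```text
[ 0.5198 -0.0144  0.0797] [[-0.994, 0.104, 0.026], [0.104, 0.995, -0.004], [-0.026, -0.002, -1.0]] [ 2.86 -0.44 -2.41] 6.8
tcp side [311.05261509 228.33355984]
```

View pics/7.png

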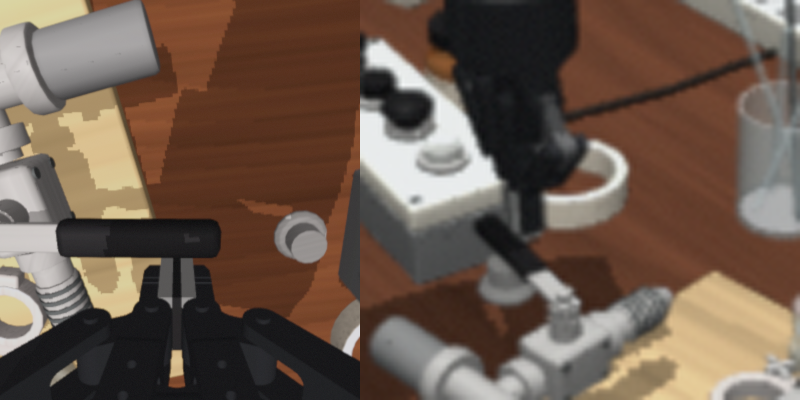

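Call:
servo_tool(
  commands=[
    {"travel": [-0.21, 0.07, 0], "delta_rot": [0, 0, 0.83], "fingers": 255},
    {"travel": [-0.18, 0.05, 0], "delta_rot": [0, 0, 0.6], "fingers": 255},
    {"travel": [-0.1, 0.02, 0], "delta_rot": [0, 0, 0.4], "fingers": 255},
  ],
)

```text
time_s: 7.2
position: [0.5066, -0.0104, 0.0805]
tool_rot: [[-0.996, -0.078, 0.03], [-0.078, 0.997, 0.0], [-0.029, -0.002, -1.0]]
ft_force: [2.3, 0.5, -2.9]
grip_width: -0.0001
```

Call:
servo_tool(
  commands=[
    {"travel": [-0.1, 0.01, 0], "delta_rot": [0, 0, 0.3], "fingers": 255},
    {"travel": [-0.1, 0.01, 0], "delta_rot": [0, 0, 0.2], "fingers": 255},
  ],
)

```text
time_s: 7.4
position: [0.5019, -0.0098, 0.0808]
tool_rot: [[-0.992, -0.125, 0.032], [-0.125, 0.992, 0.002], [-0.032, -0.002, -0.999]]
ft_force: [2.6, -0.2, -2.0]
grip_width: -0.0003
```

Call:
servo_tool(
  commands=[
    {"travel": [-0.1, 0, 0], "delta_rot": [0, 0, 0], "fingers": 255},
    {"travel": [-0.08, 0, 0], "delta_rot": [0, 0, 0], "fingers": 255},
  ],
)

```text
time_s: 7.6
position: [0.4988, -0.01, 0.0812]
tool_rot: [[-0.992, -0.12, 0.038], [-0.12, 0.993, 0.002], [-0.038, -0.003, -0.999]]
ft_force: [16.1, 1.8, -10.0]
grip_width: 0.0001
```

Call:
servo_tool(
  commands=[
    {"travel": [0.1, 0, 0], "delta_rot": [0, 0, 0], "fingers": 255},
    {"travel": [0.2, 0, 0], "delta_rot": [0, 0, 0], "fingers": 255},
    {"travel": [0.4, 0, 0], "delta_rot": [0, 0, 0], "fingers": 255},
  ],
)

```text
time_s: 7.9
position: [0.519, -0.0098, 0.0814]
tool_rot: [[-0.993, -0.115, 0.036], [-0.115, 0.993, 0.002], [-0.036, -0.002, -0.999]]
ft_force: [1.0, 0.6, 0.3]
grip_width: -0.0001
```

```bash
python3 look.py 8 270 160
```

```text
[ 0.519  -0.0098  0.0814] [[-0.993, -0.115, 0.036], [-0.115, 0.993, 0.002], [-0.036, -0.002, -0.999]] [1.03 0.59 0.27] 7.9
tcp side [309.71727865 227.01547683]
```

View pics/8.png

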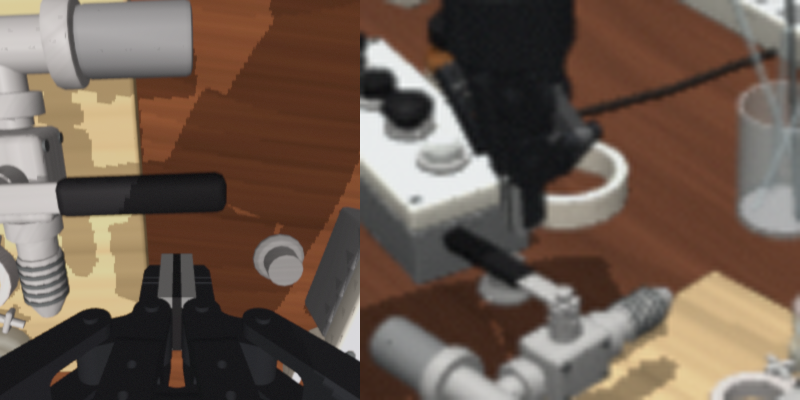

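Call:
servo_tool(
  commands=[
    {"travel": [0.2, 0, 0.6], "delta_rot": [0, 0.2, 0], "fingers": 255},
    {"travel": [0.2, 0, 0.9], "delta_rot": [0, 0.2, 0], "fingers": 255},
    {"travel": [0.2, 0.4, 0.8], "delta_rot": [0, 0, 0], "fingers": 255},
    {"travel": [0.1, 0.9, 0], "delta_rot": [0, 0, 0], "fingers": 255},
    {"travel": [0.1, 0.9, 0], "delta_rot": [0, 0, 0], "fingers": 255},
    {"travel": [0.1, 0.9, 0], "delta_rot": [0, 0, 0], "fingers": 255},
    {"travel": [0.1, 0.9, 0], "delta_rot": [0, 0, 0], "fingers": 255},
    {"travel": [0.1, 0.9, 0], "delta_rot": [0, 0, 0], "fingers": 255},
  ],
)

```text
time_s: 8.8
position: [0.5493, 0.1393, 0.152]
tool_rot: [[-0.994, -0.105, -0.016], [-0.106, 0.994, 0.002], [0.016, 0.004, -1.0]]
ft_force: [-0.3, 0.0, 1.2]
grip_width: -0.0001
```

Call:
servo_tool(
  commands=[
    {"travel": [0.15, 0.9, 0], "delta_rot": [0, 0, 0], "fingers": 255},
    {"travel": [0.15, 0.9, 0], "delta_rot": [0, 0, 0], "fingers": 255},
    {"travel": [0.15, 0.9, -0.2], "delta_rot": [0, -0.15, 0], "fingers": 255},
    {"travel": [0.1, 0.6, -0.4], "delta_rot": [0, 0, 0], "fingers": 255},
    {"travel": [0, 0.1, -0.3], "delta_rot": [0, 0, 0], "fingers": 255},
    {"travel": [0, 0, 0], "delta_rot": [0, 0, 0], "fingers": 255},
  ],
)

```text
time_s: 9.4
position: [0.5624, 0.2473, 0.1229]
tool_rot: [[-0.994, -0.107, -0.006], [-0.107, 0.994, 0.0], [0.006, 0.001, -1.0]]
ft_force: [0.2, -0.3, 0.2]
grip_width: -0.0002
```

```bash
python3 look.py 9 230 120
```

```text
[0.5624 0.2473 0.1229] [[-0.994, -0.107, -0.006], [-0.107, 0.994, 0.0], [0.006, 0.001, -1.0]] [ 0.24 -0.29  0.22] 9.4
tcp side [270.63854743 168.95094375]
```

View pics/9.png

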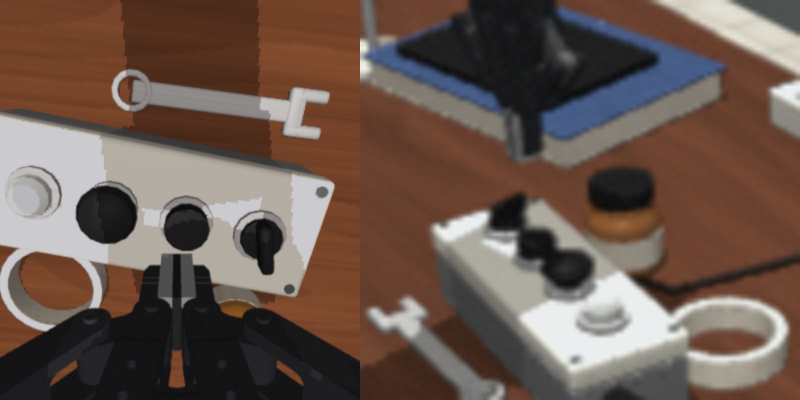

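Call:
servo_tool(
  commands=[
    {"travel": [0.15, 0.18, -0.4], "delta_rot": [0, 0, 0], "fingers": 255},
    {"travel": [0, 0, -0.5], "delta_rot": [0, 0, 0], "fingers": 255},
    {"travel": [0, 0, -0.4], "delta_rot": [0, 0, 0], "fingers": 255},
    {"travel": [0, 0, -0.1], "delta_rot": [0, 0, 0], "fingers": 255},
    {"travel": [0, 0, 0], "delta_rot": [0, 0, 0], "fingers": 255},
  ],
)

```text
time_s: 10.0
position: [0.5695, 0.2496, 0.0808]
tool_rot: [[-0.995, -0.101, -0.001], [-0.101, 0.995, 0.001], [0.001, 0.001, -1.0]]
ft_force: [-0.9, -0.3, 0.9]
grip_width: -0.0
```

```bash
python3 look.py 10 230 120
```

```text
[0.5695 0.2496 0.0808] [[-0.995, -0.101, -0.001], [-0.101, 0.995, 0.001], [0.001, 0.001, -1.0]] [-0.91 -0.28  0.9 ] 10.0
tcp side [273.46246786 180.82046299]
```

View pics/10.png

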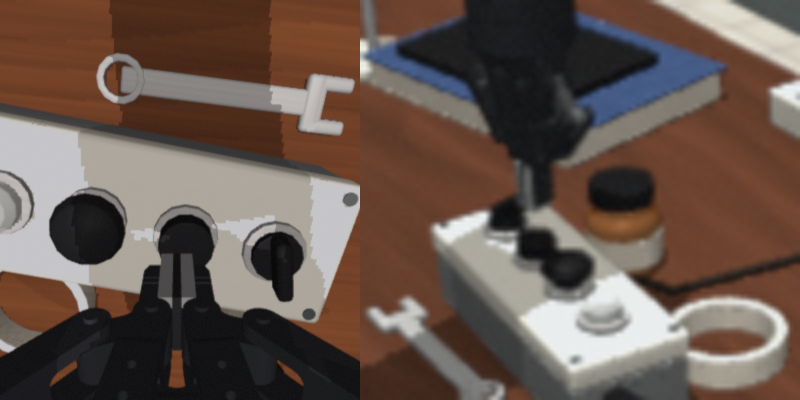

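Call:
servo_tool(
  commands=[
    {"travel": [-0.03, 0.07, -0.3], "delta_rot": [0, 0, 0], "fingers": 255},
    {"travel": [0, 0, -0.15], "delta_rot": [0, 0, 0], "fingers": 255},
    {"travel": [0, 0, 0], "delta_rot": [0, 0, 0], "fingers": 255},
  ],
)

```text
time_s: 10.4
position: [0.5692, 0.2522, 0.068]
tool_rot: [[-0.995, -0.101, 0.002], [-0.101, 0.995, 0.002], [-0.002, 0.002, -1.0]]
ft_force: [0.6, 0.5, 0.2]
grip_width: -0.0001
```

```bash
python3 - <<'E'
from h import *
from rig import *
import cv2
s=observe();print(s['position'].round(4),s['ft_force'].round(2),proj('side',s['position']))
w=get_image('wrist')[:,:,::-1][180:330,220:420];t=get_image('side')[:,:,::-1][140:215,240:310]
cv2.imwrite('pics/11.png',np.hstack([cv2.resize(w,(400,300),interpolation=cv2.INTER_CUBIC),cv2.resize(t,(280,300),interpolation=cv2.INTER_CUBIC)]))
E
```

```text
[0.5692 0.2522 0.068 ] [0.62 0.54 0.18] [273.24232588 184.34946018]
```

View pics/11.png

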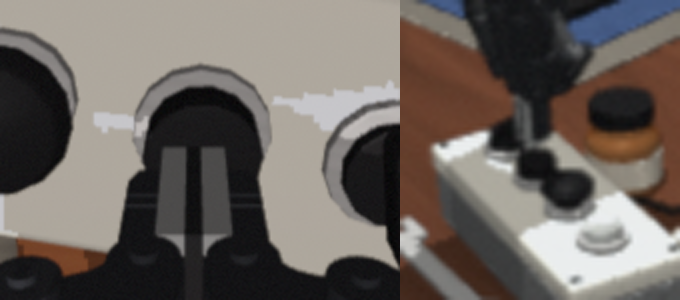

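Call:
servo_tool(
  commands=[
    {"travel": [-0.14, 0.02, -0.1], "delta_rot": [0, 0, 0], "fingers": 255},
    {"travel": [0, 0, -0.1], "delta_rot": [0, 0, 0], "fingers": 255},
    {"travel": [0, 0, 0], "delta_rot": [0, 0, 0], "fingers": 255},
  ],
)

```text
time_s: 10.8
position: [0.5649, 0.253, 0.0624]
tool_rot: [[-0.995, -0.101, 0.003], [-0.101, 0.995, 0.002], [-0.003, 0.002, -1.0]]
ft_force: [-0.3, 0.5, 0.5]
grip_width: 0.0001
```

```bash
python3 - <<'E'
from h import *
from rig import *
import cv2
s=observe();print(s['position'].round(4),s['ft_force'].round(2),proj('side',s['position']))
w=get_image('wrist')[:,:,::-1][180:330,220:420];t=get_image('side')[:,:,::-1][140:215,240:310]
cv2.imwrite('pics/12.png',np.hstack([cv2.resize(w,(400,300),interpolation=cv2.INTER_CUBIC),cv2.resize(t,(280,300),interpolation=cv2.INTER_CUBIC)]))
E
```

```text
[0.5649 0.253  0.0624] [-0.25  0.53  0.52] [271.98742394 186.34051608]
```

View pics/12.png

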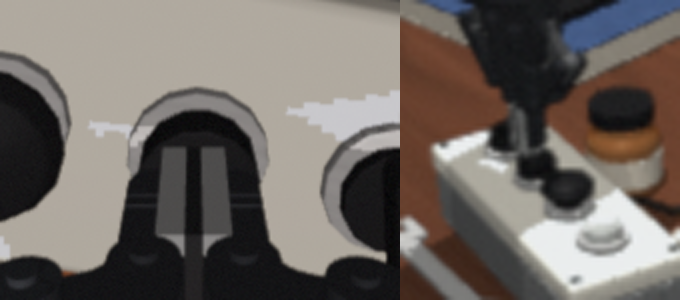

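Call:
servo_tool(
  commands=[
    {"travel": [0, 0, -0.08], "delta_rot": [0, 0, 0], "fingers": 255},
    {"travel": [0, 0, -0.08], "delta_rot": [0, 0, 0], "fingers": 255},
  ],
)

```text
time_s: 11.1
position: [0.5655, 0.2531, 0.0582]
tool_rot: [[-0.995, -0.101, 0.005], [-0.101, 0.995, 0.003], [-0.005, 0.002, -1.0]]
ft_force: [0.1, 0.5, -0.4]
grip_width: 0.0001
```

Call:
servo_tool(
  commands=[
    {"travel": [0, 0, -0.07], "delta_rot": [0, 0, 0], "fingers": 255},
  ],
)

```text
time_s: 11.2
position: [0.5656, 0.2531, 0.0558]
tool_rot: [[-0.995, -0.101, 0.005], [-0.101, 0.995, 0.003], [-0.005, 0.002, -1.0]]
ft_force: [0.2, -0.7, 0.1]
grip_width: 0.0001
```

Call:
servo_tool(
  commands=[
    {"travel": [0, 0, -0.07], "delta_rot": [0, 0, 0], "fingers": 255},
  ],
)

```text
time_s: 11.3
position: [0.5656, 0.2531, 0.0536]
tool_rot: [[-0.995, -0.101, 0.005], [-0.101, 0.995, 0.003], [-0.005, 0.002, -1.0]]
ft_force: [-0.5, -0.4, 1.5]
grip_width: 0.0001
```

Contact seems to begin; continuing in 2 mm steps.

Call:
servo_tool(
  commands=[
    {"travel": [0, 0, -0.07], "delta_rot": [0, 0, 0], "fingers": 255},
  ],
)

```text
time_s: 11.4
position: [0.5655, 0.2531, 0.0515]
tool_rot: [[-0.995, -0.101, 0.005], [-0.101, 0.995, 0.003], [-0.005, 0.002, -1.0]]
ft_force: [-1.3, -0.6, 2.7]
grip_width: 0.0003
```

Call:
servo_tool(
  commands=[
    {"travel": [0, 0, -0.07], "delta_rot": [0, 0, 0], "fingers": 255},
  ],
)

```text
time_s: 11.5
position: [0.5656, 0.2531, 0.0496]
tool_rot: [[-0.995, -0.101, 0.005], [-0.101, 0.995, 0.003], [-0.005, 0.002, -1.0]]
ft_force: [-1.6, -0.1, 4.5]
grip_width: 0.0002
```

Call:
servo_tool(
  commands=[
    {"travel": [0, 0, -0.06], "delta_rot": [0, 0, 0], "fingers": 255},
  ],
)

```text
time_s: 11.6
position: [0.5656, 0.2531, 0.0488]
tool_rot: [[-0.995, -0.101, 0.005], [-0.101, 0.995, 0.003], [-0.006, 0.002, -1.0]]
ft_force: [-7.1, -2.0, 20.6]
grip_width: 0.0002
```

```bash
python3 - <<'E'
from h import *
from rig import *
import cv2
s=observe();print(s['position'].round(4),s['ft_force'].round(2),proj('side',s['position']))
w=get_image('wrist')[:,:,::-1][180:330,220:420];t=get_image('side')[:,:,::-1][140:215,240:310]
cv2.imwrite('pics/13.png',np.hstack([cv2.resize(w,(400,300),interpolation=cv2.INTER_CUBIC),cv2.resize(t,(280,300),interpolation=cv2.INTER_CUBIC)]))
print(observe()['position'].round(4),observe()['ft_force'].round(2))
E
```

```text
[0.5656 0.2531 0.0488] [-7.08 -1.99 20.58] [272.53342437 190.28525325]
[0.5656 0.2531 0.049 ] [-3.94 -1.85 11.8 ]
```

View pics/13.png

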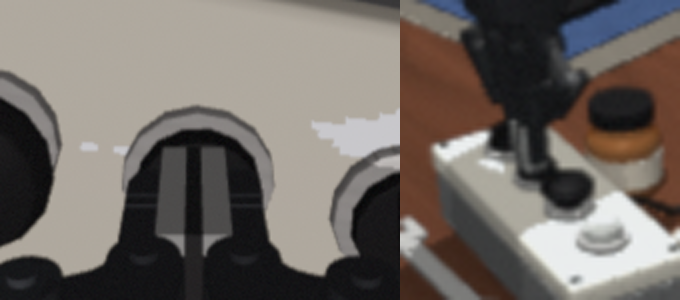

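Call:
servo_tool(
  commands=[
    {"travel": [0, 0, 0.15], "delta_rot": [0, 0, 0], "fingers": 255},
    {"travel": [0, 0, 0.3], "delta_rot": [0, 0, 0], "fingers": 255},
    {"travel": [0, 0, 0.6], "delta_rot": [0, 0, 0], "fingers": 255},
    {"travel": [0, 0, 0.9], "delta_rot": [0, 0, 0], "fingers": 255},
    {"travel": [-0.4, 0, 0.9], "delta_rot": [0, 0, 0], "fingers": 255},
    {"travel": [-0.9, 0.5, 0.7], "delta_rot": [0, 0, 0], "fingers": 255},
    {"travel": [-0.9, 0.9, 0.2], "delta_rot": [0, 0, 0], "fingers": 255},
    {"travel": [-0.9, 0.9, 0], "delta_rot": [0, 0, 0], "fingers": 255},
  ],
)

```text
time_s: 12.5
position: [0.4727, 0.3206, 0.1663]
tool_rot: [[-0.996, -0.094, 0.007], [-0.094, 0.996, 0.003], [-0.007, 0.002, -1.0]]
ft_force: [-0.6, 0.5, 1.2]
grip_width: -0.0002
```

Call:
servo_tool(
  commands=[
    {"travel": [-0.9, 0.9, 0], "delta_rot": [0, 0, 0], "fingers": 255},
    {"travel": [-0.9, 0.9, 0], "delta_rot": [0, 0, 0], "fingers": 255},
    {"travel": [-0.9, 0.9, 0], "delta_rot": [0, 0, 0], "fingers": 255},
    {"travel": [-0.5, 0.9, 0], "delta_rot": [0, 0, 0], "fingers": 255},
    {"travel": [0, 0.5, 0], "delta_rot": [0, 0, 0], "fingers": 255},
    {"travel": [0, 0, 0], "delta_rot": [0, 0, 0], "fingers": 255},
  ],
)

```text
time_s: 13.1
position: [0.3686, 0.4505, 0.1687]
tool_rot: [[-0.995, -0.099, 0.008], [-0.098, 0.995, 0.005], [-0.009, 0.004, -1.0]]
ft_force: [-0.9, -0.5, -0.4]
grip_width: -0.0002
```

```bash
python3 - <<'E'
from rig import *
import cv2,numpy as np
s=observe();print(s['position'],s['ft_force'],s['time_s'])
t=get_image('top')[:,:,::-1];cv2.imwrite('pics/14t.png',t)
cv2.imwrite('pics/14b.png',cv2.resize(t[135:290,330:500],None,fx=4,fy=3.8,interpolation=cv2.INTER_CUBIC))
c=get_image('side')[:,:,::-1];cv2.imwrite('pics/14c.png',cv2.resize(c[150:300,235:440],None,fx=3.9,fy=3.9,interpolation=cv2.INTER_CUBIC))
E
```

```text
[0.36860497 0.45047022 0.16874953] [-0.92212501 -0.49033579 -0.39856974] 13.1
```

View pics/14t.png

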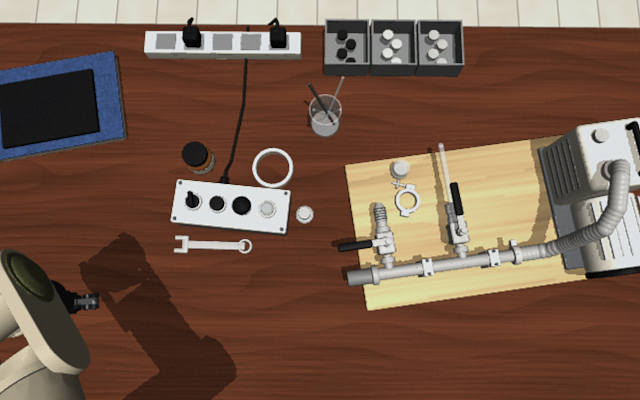

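View pics/14b.png

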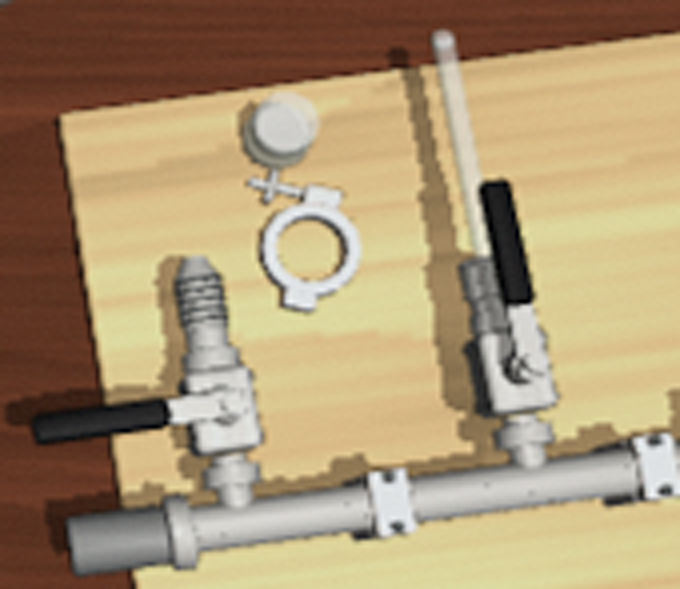

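View pics/14c.png

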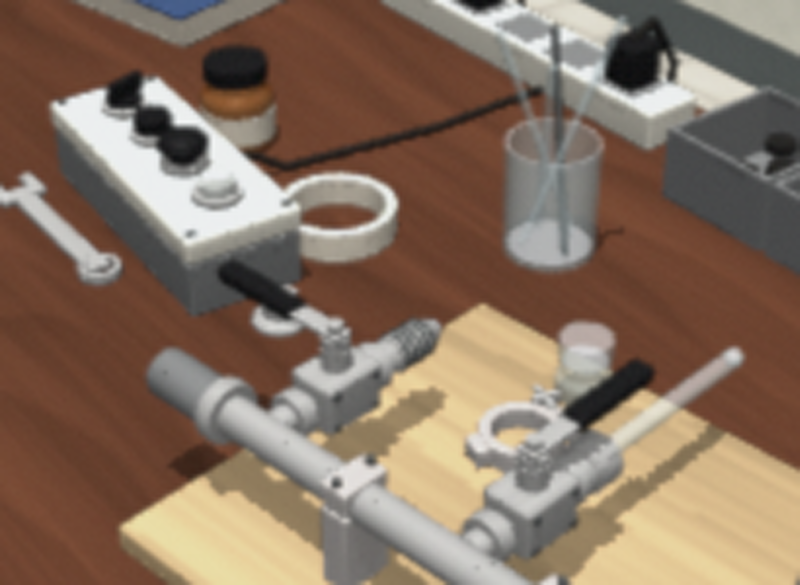

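```bash
python3 -c "
from rig import *
print(close_job())"
```

```text
the job is handed in; nothing more can be done
None
```

I turned the vent lever to its stop, pressed the start button fully in and let it spring back. I then withdrew and handed the job in at about 13 s.

- **Vent lever:** I swept it round with the shut fingertips at 3–5 N. It met a firm stop with a brief peak of about 16 N, and I backed off. In the last pictures it stands square across the branch, within about 1° of parallel to the tube.
- **Start button:** The force rose from about 1.5 N to 4.5 N over roughly 6 mm, then reached about 20 N at the end stop. That last step was firmer than "lightly". The button is back out in the final side view.
- **Other things:** The sample lever, the other three fittings and the loose things look the same as at the start. The arm is clear and reads no contact force.
- **Disagreement:** Both the side and wrist cameras showed the shut fingertips about 27 mm short of the reported TCP. My first sweep, made at the reported height, passed above the lever without touching it. I redid it lower, guided by the pictures and force. Over the button the side and wrist cameras differed by several millimetres, so I used a position between them, and the fingertips landed well on the cap.

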